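# Chock the feed roller, then swing its keeper back

## Task

The washed feed roller lies across the sloping drain board and only the hooked steel keeper stops it from rolling down. Take the wooden chock from its bay in the till and set it on the board, flat, its low toe pushed snugly in under the middle of the roller's downhill side; only then swing the keeper fully back by its hand lever, so that both journals are free for the new bearings. The roller must stay where it is, held by the chock alone; leave the other things where they are.

Things in the scene. Friction and masses are not known exactly. Their poses are not given: they have to be found in the camera images.
- drain_board: Plywood drain board, 225 mm along the slope, 254 mm wide, fixed, side lips 12 mm high, low end open. Origin: on the bench (z = 0) below the roller's resting line, mid-width; +x level, pointing uphill (away from the robot), y along the roller. The surface is 32 mm above the origin and rises towards +x at 0.14 rad; along the slope it runs from 120 mm downhill to 105 mm uphill.
- roller: Feed roller lying across the board: black rubber cover 50 mm in diameter, 140 mm long, a steel journal 18 mm in diameter, 20 mm long at each end, 0.4 kg. Origin at its centre, y along its axis; x and z turn as it rolls. It rolls down the board when nothing stops it. Its journals rest against the keeper's hooks; it can be pushed a little uphill.
- chock: Wooden chock, 56 mm long (x), 45 mm wide, 32 mm high, 80 g. Origin: centre of its flat underside. Full height from x = -28 to +4 mm, then cut down at 45 degrees to a blunt toe 8 mm high at x = +28. It starts upright in one of the till's bays, toe away from the robot; the bay's walls, 3 mm beside its flanks and 4 mm higher, leave only heel and toe to grip, until it is out.
- chock_toe (a point): Middle of the lower edge of the chock's toe, at [28, 0, 0] mm in the chock's frame. With the toe touching the roller, this edge lies 18 mm (along the slope) downhill of the line where the roller bears on the board.
- keeper (a joint): Keeper hinge: 0 = closed, hooks in front of both journals; 1.15 rad = fully back against its stop. It is stiff (about 2 N at the hand lever) and stays where it is left.
- keeper_grip (a point): Middle of the hand lever's round wooden grip (18 mm thick, 46 mm long, along the lever), 68 mm from the hinge axis, at mid-width. Closed, the lever leans downhill by 0.64 rad from upright; pulled uphill, it swings about the hinge axis to lean 0.51 rad the other way, and the hooked arms rise beside the roller's ends.
- keeper_hinge (a point): Point of the keeper's hinge axis in the middle of the board's width, above the board, 66 mm uphill of the roller; the axis is parallel to the board's y.
- till: Plywood and wood till fixed to the bench, 168 mm long (x) and 192 mm wide (y), with three bays side by side, each 52 mm wide, 156 mm long and open above. Origin at the centre of its underside; bay floor 6 mm above the bench, long walls 42 mm high, end walls 20 mm. The bays' centres lie at y = -58, 0 and 58 mm.
- offcut_b: Light wooden offcut, 30x75x26 mm, lying in a bay of the till; origin at the centre of its underside. Leave it.
- offcut_f: Dark paint-flecked wooden offcut, 28x95x28 mm, lying in a bay of the till; origin at the centre of its underside. Leave it.
- bearing_1: Steel bearing ring, 42 mm in diameter, 14 mm high, lying on the bench right of the board. Origin at the centre of its underside. Leave it.
- bearing_2: A second ring like bearing_1, also on the bench right of the board. Leave it.
- tape_measure: Tape measure, 36x72x62 mm, standing on the bench behind and left of the board. Origin at the centre of its underside. Leave it.
Things that resemble listed ones, but are neither listed nor needed, are in the scene too. There is more than one size of the chock; the one meant has the size given above.

How it is judged:
By the outcome, as a careful person would: the job done as asked, in the order asked, and still so for the second after the job is handed in, with the robot touching nothing.
It also fails if it takes over 69 s, if anything falls off the work surface, if the arm or the gripper's body presses on something with over 40 N, if the wrist force passes 120 N, or if a joint passes its speed limit or range.

## Robot

A 6-joint arm with a two-finger parallel gripper is mounted at the origin on a cart in front of the work surface, level with it; the furniture and walls round the work are solid. World frame = base frame: x ahead of the robot, y to its left, z up, the work surface at z = 0. Lengths are in m, angles in degrees, forces in N, time in s.
With the tool pointing down it reaches from about 0.3 to 0.75 m from the base axis. Payload 8.5 kg.
Tool frame: the origin (TCP) lies at the very end of the fingers, on their centre line; the grasp point (between the pads) lies 19 mm behind it; z points along the fingers, y is the line along which they close (so a half turn about z gives the same grasp; the last joint's range is limited). The gripper opens to 88 mm and grips with 3 to 60 N. Pads are 18 mm wide; open, the fingers measure 123 mm over their backs; the gripper's body (75 mm by 187 mm) begins 45 mm behind the grasp point.
Start: joints at [-80.059, 21.807, 74.336, -0, 83.858, -12.336], TCP at [0.208, -0.509, 0.239] pointing down, gripper open.
Joint ranges: [-178.18, 178.18], [-50.72, 133.34], [12.68, 142.11], [-81.47, 261.47], [9.98, 163.14], [-165.26, 165.26]. Speed limits (degrees/s): [136.94, 136.94, 180, 180, 180, 180].

## Interface

Orientations are given as [roll, pitch, yaw] about the fixed x, y, z axes, in that order (R = Rz(yaw) Ry(pitch) Rx(roll)).
In Python, from bench import readout, vision, workorder gives the robot as it stands. The module is installed in compiled form; this text tells all that it offers.
- The arm moves only by the tool play_rows, never from a script. Its arguments are lists of equal length, an entry for each row: "linear": the shift along the tool's x, y, z in m, a list of three; "angular": the turn, a rotation vector about the tool's x, y, z in degrees, a list of three. In form: {"linear": [[tx, ty, tz], ...], "angular": [[wx, wy, wz], ...]}. A call has 1 to 10 rows; each row shifts and turns the commanded pose from where the row before left it, along the tool's axes as they then stand; what a row does not reach is not made up. A row lasts 1/10 s, in which the tool goes at most 50 mm and 8.59 degrees, less where a joint would pass 70% of its speed; a pose out of reach is approached as far as the arm can. A call is refused whole if a number of a shift passes 0.05 or a number of a turn 8.59, either way. A call with a gripper value outside its range is refused whole. "jaw" is the finger opening in m, from 0 to 0.0881, set as the call begins (left out, the last holds). The fingers move at their own pace and stop on an object; "force" is the grip in N (left out, the last holds). Time passes only in rows, so rows that do not move let the fingers close. It gives the time, the measured TCP pose, the force, the opening and the grip force at its end, in the units of the state.
- readout.state(): the state, without advancing time (a new reading comes with each control period).
- vision.camera(name): name is "scene" or "top"; returns a dict with "image" (384x512x3 uint8, red, green, blue), "z_map" (384x512 float32, m along the optical axis (not along the pixel's ray), 0 where there is no reading), "fovy" (degrees; the focal length in pixels is half the picture's height over the tangent of half this angle, whatever the lens; pixels are square), "cx", "cy" (the principal point, pixels), "dist_coeffs" ([k1, k2, p1, p2, k3] as OpenCV has them; the pictures are not rectified), "pose" (4x4, takes a point from camera to world coordinates). Camera axes: x right, y up, looking along -z (the intrinsics and any distortion apply to the point x, -y, -z); pixel columns grow to the right and rows downward; lengths in m; the calibration is good to about 2 mm. A picture is of the moment at which its call begins.
- workorder.close_job(): hands the job in; it is judged then, once.
The state is a dict: "time_s": time; "joint_pos": joint angles; "qd": joint speeds; "effort": joint torques, N m; "tool_pos": TCP position; "tcp_rot": TCP orientation; "wrist_force": force on the tool from outside, world axes, zero at the start; "wrist_torque": the same for the moment, N m; "width": finger opening in m; "gripper_force": force on a finger pad.
Only numpy, scipy, OpenCV 4.12 (cv2) and the standard library are available. Lean on these libraries where they do the work, as an engineer would, in place of code of your own. Each camera call takes 0.05 s, during which the arm holds its last target. There are 200 camera calls.

## Working session

There is one attempt and no reset: what is moved stays moved. The work goes in short steps, Python scripts to look and compute and a tool call to move; the robot and the scene stay as the last step left them, time stands still between calls to the robot, and variables do not carry over. Pictures are saved under pics/ and viewed, at most 10 in all, crops included, and the job is handed in when it is done.

Besides the shell and the picture viewer there is one more tool, called as name(argument=value, ...) on one line, values as JSON. play_rows: Moves the arm, as the interface text tells. Its arguments: {"type":"object","properties":{"linear":{"type":"array","items":{"type":"array","items":{"type":"number"}}},"angular":{"type":"array","items":{"type":"array","items":{"type":"number"}}},"jaw":{"type":"number"},"force":{"type":"number"}},"required":["linear","angular"]}

```bash
mkdir -p pics
cat > h.py <<'E'
import numpy as np, cv2
from bench import readout, vision, workorder
def cloud(c):
    h,w=c["z_map"].shape; f=h/2/np.tan(np.radians(c["fovy"])/2)
    K=np.array([[f,0,c["cx"]],[0,f,c["cy"]],[0,0,1.]])
    u,v=np.meshgrid(np.arange(w),np.arange(h))
    p=cv2.undistortPoints(np.stack([u,v],-1).reshape(-1,1,2).astype(np.float64),K,np.array(c["dist_coeffs"],float)).reshape(h,w,2)
    z=c["z_map"]; P=np.stack([p[...,0]*z,-p[...,1]*z,-z],-1)
    T=np.array(c["pose"]); W=P@T[:3,:3].T+T[:3,3]; W[z==0]=np.nan
    return W
def grab(name):
    c=vision.camera(name); W=cloud(c); np.savez("%s.npz"%name,W=W,im=c["image"],pose=c["pose"]); return c["image"],W
def save(n,im): cv2.imwrite("pics/"+n,np.ascontiguousarray(im[...,::-1]))
E
python3 - <<'E'
from h import *
for n in("top","scene"):
    im,W=grab(n); save(n+"0.png",im); print(n,np.load(n+".npz")["pose"].round(3).tolist())
print(readout.state())
E
```

```text
top [[-0.007, 0.984, -0.18, 0.315], [-1.0, -0.01, -0.016, -0.028], [-0.018, 0.18, 0.984, 1.51], [0.0, 0.0, 0.0, 1.0]]
scene [[-0.504, 0.571, -0.648, -0.322], [-0.864, -0.336, 0.376, 0.515], [-0.003, 0.749, 0.663, 1.016], [0.0, 0.0, 0.0, 1.0]]
{'time_s': 0.1, 'joint_pos': array([-8.00603766e+01,  2.18381448e+01,  7.43773460e+01, -1.46297892e-03,
        8.38594694e+01, -1.23355763e+01]), 'qd': array([ 0.05389313, -0.0935786 , -0.1833076 , -0.01370522, -0.04431479,
       -0.0918649 ]), 'effort': array([ 5.43393500e-03, -4.38647497e+01, -2.24909449e+01,  7.15787290e-02,
        3.42642877e-02, -8.22300444e-05]), 'tool_pos': array([ 0.20843094, -0.50871106,  0.23820805]), 'tcp_rot': array([-1.79926460e+02, -1.45934477e-02,  2.22753478e+01]), 'wrist_force': array([ 0.8776511 ,  0.28886075, -0.78010376]), 'wrist_torque': array([-0.02562635, -0.05550486,  0.00420422]), 'gripper_force': 0.0, 'width': 0.08841935596069121}
```

View pics/top0.png

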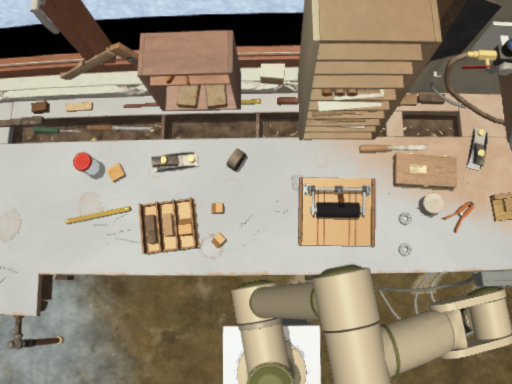

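View pics/scene0.png

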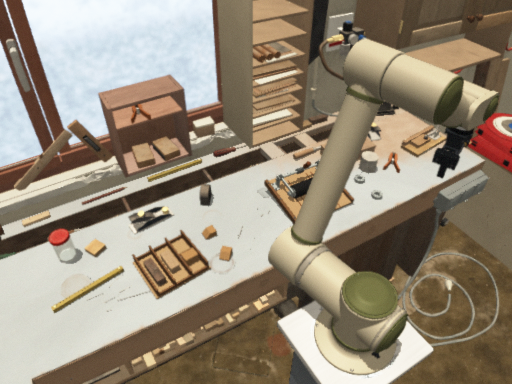

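The top view shows the till at (170,226), the drain board at (337,211) and the roller at (338,211). Two loose blocks lie at (218,208) and (219,240). I'll check these in a close crop.

Run:
```python
from h import *
d=np.load("top.npz");im=d["im"];W=d["W"]
a=cv2.resize(im[190:260,130:230],(800,560),interpolation=cv2.INTER_CUBIC)
s=np.load("scene.npz")["im"]
b=cv2.resize(im[170:255,290:390],(400,340),interpolation=cv2.INTER_CUBIC)
save("crop1.png",np.vstack([cv2.resize(a,(400,280)),np.zeros((0,400,3),np.uint8)]) if 0 else np.hstack([cv2.resize(a,(440,308)),cv2.resize(b,(360,308))]))
save("crop2.png",cv2.resize(s[190:300,130:250],(720,600),interpolation=cv2.INTER_CUBIC))
# grid of till heights
np.set_printoptions(linewidth=250)
print("till z mm, rows 196..254, cols 138..200 /2"); print((W[196:256:2,138:202:2,2]*1000).round().astype(int))
for p in [(141,203),(198,200),(200,248),(147,253),(218,208),(219,240),(187,235),(187,215)]: print(p,W[p[1],p[0]].round(4))
```

```text
till z mm, rows 196..254, cols 138..200 /2
[[                   3                    2                    0                   -5                    3                   -4                   -8                   -1                    0                    2                  -11
                     1                   -2                    1                    0                   -2                   -1                   -2                    5                    0                   -3                   -2
                     1                   -4                   -7                   -3                   -1                    9                   -5                   -2                    5                   -3]
 [                   6                    3                   -6                    2                    1                   -1                   -5                    0                   -2                    2                   -3
                    -2                    1                   -9                   -2                    0                   -3                  
[... 18955 characters left out ...]
                 4                    5                    2                   -4                    0                    4                   -5
                    -8                   -1                    0                    8                    1                   -2                    0                   -8                   -1                    0]]
(141, 203) [ 0.5594  0.4484 -0.0008]
(198, 200) [ 0.5683  0.2488 -0.0011]
(200, 248) [ 0.4044  0.2393 -0.0043]
(147, 253) [0.3872 0.4202 0.0007]
(218, 208) [0.5363 0.1759 0.0239]
(219, 240) [0.4294 0.1719 0.0187]
(187, 235) [0.4477 0.2827 0.0055]
(187, 215) [0.5158 0.2842 0.0057]<stdin>:10: RuntimeWarning: invalid value encountered in cast
```

View pics/crop1.png

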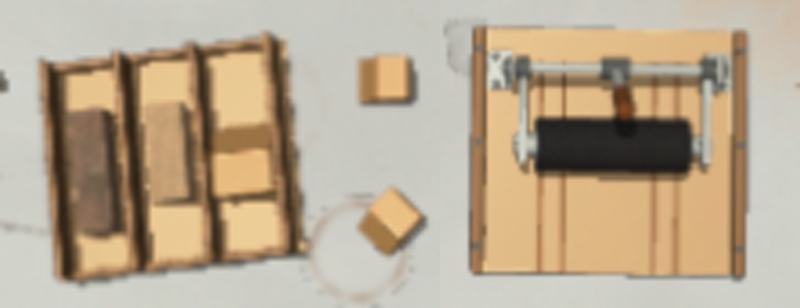

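View pics/crop2.png

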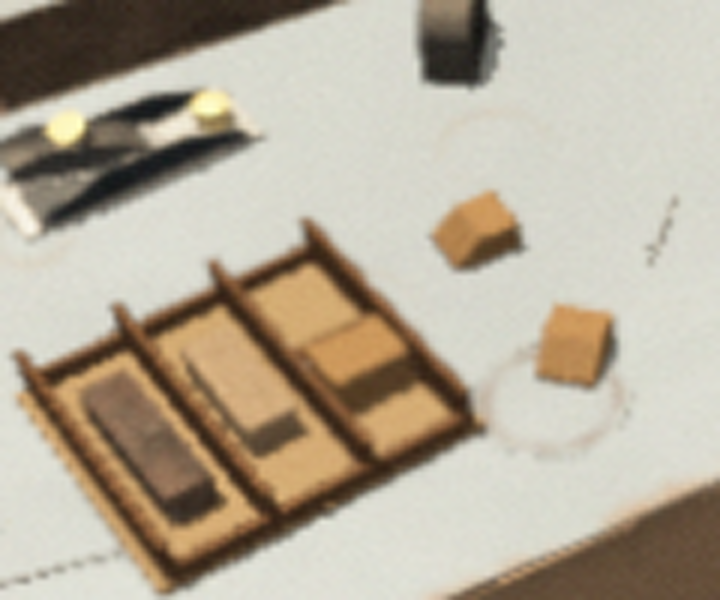

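Possible chocks are the block in the till's right bay at (187,226) and the loose blocks at (218,208) and (219,240). The loose ones are smaller and outside the till. I choose the one in the right bay: it fills the bay's width and its slope faces away from the robot. Next I'll fit the poses.

```bash
cat > fit.py <<'E'
from h import *
from scipy.optimize import minimize
from scipy.ndimage import gaussian_filter
def loc(W,p):
    c,s=np.cos(p[2]),np.sin(p[2]); d=W[:,:2]-p[:2]
    return np.c_[d[:,0]*c+d[:,1]*s,-d[:,0]*s+d[:,1]*c,W[:,2]]
def till(x,y):
    z=np.where((abs(x)<.084)&(abs(y)<.096),.006,0)
    z=np.where((abs(x)<.084)&(abs(x)>.078)&(abs(y)<.096),.020,z)
    for k in(-87,-29,29,87): z=np.where((abs(x)<.084)&(abs(y-k/1000)<.0035),.042,z)
    return z
def board(x,y):
    inn=(x>-.1188)&(x<.104)&(abs(y)<.127)
    z=np.where(inn,.032+np.tan(.14)*x,0)
    z=np.where(inn&(abs(y)>.119),z+.012,z)
    r=(abs(y)<.07)&(abs(x+.0035)<.025)
    return np.where(r,.0568+np.sqrt(np.maximum(0,.025**2-(x+.0035)**2)),z)
def fit(W,model,p0,cap=.012,exc=None):
    def f(p):
        L=loc(W,p); r=abs(L[:,2]-model(L[:,0],L[:,1])); r=np.minimum(r,cap)
        if exc is not None: r=r[~exc(L)]
        return r.mean()
    best=None
    for a in(-.12,-.06,0,.06,.12):
        s=np.array([p0]*4,float); s[0,2]+=a; s[1:,2]+=a; s[1,0]+=.01;s[2,1]+=.01;s[3,2]+=.05
        m=minimize(f,[p0[0],p0[1],p0[2]+a],method="Nelder-Mead",options=dict(initial_simplex=s,xatol=1e-5,fatol=1e-7,maxiter=600))
        if best is None or m.fun<best.fun: best=m
    return best.x,best.fun
def box(W,x0,x1,y0,y1):
    P=W.reshape(-1,3); return P[(P[:,0]>x0)&(P[:,0]<x1)&(P[:,1]>y0)&(P[:,1]<y1)&(P[:,2]<.2)]
E
python3 - <<'E'
from fit import *
np.set_printoptions(suppress=True)
C={n:np.load(n+".npz")["W"] for n in("top","scene")}
T=C["top"]; print("roller px",T[211,338], "board corner",T[243,302],T[182,373])
for n,W in C.items():
    P=box(W,.35,.62,.2,.47); p,e=fit(P,till,[.475,.34,.08]); print(n,"till",p.round(4),e)
    L=loc(P,p); q=L[(abs(L[:,1]+.058)<.02)&(abs(L[:,0])<.075)]
    for a in np.arange(-.076,.076,.006):
        m=abs(q[:,0]-a)<.003; print("%.3f:%.0f"%(a,1000*np.median(q[m,2])) if m.any() else "-",end=" ")
    print()
    P=box(W,.33,.68,-.37,-.02); p,e=fit(P,board,[.52,-.19,0]); print(n,"board",p.round(4),e)
    L=loc(P,p); q=L[(abs(L[:,1])<.05)]
    for a in np.arange(-.04,.1,.006):
        m=abs(q[:,0]-a)<.003; print("%.3f:%.0f"%(a,1000*np.median(q[m,2])) if m.any() else "-",end=" ")
    q=L[(L[:,2]>.09)]; print("\nhigh pts",len(q)); print(q[:25].round(3).tolist())
E
```

```text
roller px [ 0.51452002 -0.21783502  0.0804636 ] board corner [ 0.41787809 -0.10378314  0.01347376] [ 0.61268316 -0.33988739  0.06005505]
top till [0.479  0.3466 0.1167] 0.00454511402040159
-0.076:5 -0.070:8 -0.064:7 -0.058:5 -0.052:7 -0.046:6 -0.040:10 -0.034:37 -0.028:38 -0.022:38 -0.016:38 -0.010:38 -0.004:36 0.002:31 0.008:25 0.014:20 0.020:9 0.026:6 0.032:8 0.038:6 0.044:5 0.050:7 0.056:5 0.062:6 0.068:6 0.074:6 
top board [ 0.5274 -0.2204 -0.0131] 0.003336789364000697
-0.040:26 -0.034:27 -0.028:56 -0.022:72 -0.016:78 -0.010:79 -0.004:80 0.002:80 0.008:79 0.014:74 0.020:68 0.026:36 0.032:35 0.038:36 0.044:38 0.050:41 0.056:44 0.062:84 0.068:86 0.074:43 0.080:42 0.086:43 0.092:44 0.098:46 
high pts 159
[[0.07, 0.096, 0.092], [0.069, 0.093, 0.094], [0.069, 0.086, 0.097], [0.07, -0.092, 0.092], [0.066, 0.093, 0.095], [0.065, 0.09, 0.098], [0.066, 0.086, 0.093], [0.065, 0.08, 0.096], [0.066, 0.012, 0.092], [0.066, 0.009, 0.095], [0.066, 0.002, 0.093], [0.067, -0.001, 0.091], [0.065, -0.01, 0.098], [0.067, -0.075, 0.092], [0.066, -0.078, 0.094], [0.067, -0.082, 0.092], [0.066, -0.091,
[... 669 characters left out ...]
0.032:-773 0.038:-772 0.044:-771 0.050:39 0.056:44 0.062:41 0.068:41 0.074:41 0.080:42 0.086:44 0.092:41 0.098:35 
high pts 78
[[0.066, -0.089, 0.093], [0.065, -0.093, 0.092], [0.016, 0.001, 0.155], [0.065, -0.083, 0.091], [0.064, -0.087, 0.09], [0.02, 0.006, 0.15], [0.018, 0.003, 0.15], [0.011, 0.004, 0.155], [0.009, 0.001, 0.155], [0.011, -0.005, 0.152], [0.06, -0.074, 0.093], [0.055, -0.08, 0.094], [0.022, 0.009, 0.145], [0.016, 0.008, 0.149], [0.011, 0.009, 0.153], [0.011, 0.004, 0.15], [0.007, 0.003, 0.153], [0.006, -0.001, 0.152], [0.049, -0.075, 0.095], [0.025, 0.01, 0.139], [0.022, 0.008, 0.14], [0.014, 0.01, 0.146], [0.007, 0.011, 0.152], [0.007, 0.006, 0.15], [0.008, 0.002, 0.148]]
```

```bash
cat > go.py <<'E'
import sys
from h import *
from scipy.spatial.transform import Rotation as Ro
def rpy(a): return Ro.from_euler("xyz",a,degrees=True)
def go(pos,ang=None):
    """print world->tool shift and rotvec from the measured pose"""
    s=readout.state(); R=rpy(s["tcp_rot"]); d=R.inv().apply(np.array(pos)-s["tool_pos"])
    print("t",round(s["time_s"],2),"tool",s["tool_pos"].round(4),s["tcp_rot"].round(2),"w",round(s["width"],4),"F",s["wrist_force"].round(1))
    print("shift",d.round(4),"|",round(np.linalg.norm(d),3),end=" ")
    if ang is not None: print("rotvec",(R.inv()*rpy(ang)).as_rotvec(degrees=True).round(2),end=" ")
    print()
E
python3 - <<'E'
from go import *
go([.478,.286,.239],[180,0,96.6])
E
```

```text
t 0.1 tool [ 0.2084 -0.5087  0.2382] [-1.7993e+02 -1.0000e-02  2.2280e+01] w 0.0884 F [ 0.9  0.3 -0.8]
shift [ 5.507e-01 -6.332e-01  2.000e-04] | 0.839 rotvec [-5.000e-02 -6.000e-02 -7.432e+01]
```

play_rows(linear=[[0.0275,-0.0317,0],[0.0275,-0.0317,0],[0.0275,-0.0317,0],[0.0275,-0.0317,0],[0.0275,-0.0317,0],[0.0275,-0.0317,0],[0.0275,-0.0317,0],[0.0275,-0.0317,0],[0.0275,-0.0317,0],[0.0275,-0.0317,0]], angular=[[0,0,0],[0,0,0],[0,0,0],[0,0,0],[0,0,0],[0,0,0],[0,0,0],[0,0,0],[0,0,0],[0,0,0]], jaw=0.088)

```text
time_s: 1.1
tool_pos: [0.3428, -0.1096, 0.2387]
tcp_rot: [-180.0, 0.0, 22.2]
wrist_force: [0.9, -0.4, -0.6]
width: 0.0881
gripper_force: 0.0
```

play_rows(linear=[[0.0275,-0.0317,0],[0.0275,-0.0317,0],[0.0275,-0.0317,0],[0.0275,-0.0317,0],[0.0275,-0.0317,0],[0.0275,-0.0317,0],[0.0275,-0.0317,0],[0.0275,-0.0317,0],[0.0275,-0.0317,0],[0.0275,-0.0317,0]], angular=[[0,0,0],[0,0,0],[0,0,0],[0,0,0],[0,0,0],[0,0,0],[0,0,0],[0,0,0],[0,0,0],[0,0,0]])

```text
time_s: 2.1
tool_pos: [0.4772, 0.2881, 0.2384]
tcp_rot: [180.0, 0.0, 22.3]
wrist_force: [0.9, -1.3, 0.1]
width: 0.088
gripper_force: 0.0
```

play_rows(linear=[[0,0,0],[0,0,0],[0,0,0],[0,0,0],[0,0,0],[0,0,0],[0,0,0],[0,0,0],[0,0,0],[0,0,0]], angular=[[0,0,-7.43],[0,0,-7.43],[0,0,-7.43],[0,0,-7.43],[0,0,-7.43],[0,0,-7.43],[0,0,-7.43],[0,0,-7.43],[0,0,-7.43],[0,0,-7.43]])

```text
time_s: 3.1
tool_pos: [0.477, 0.2862, 0.2384]
tcp_rot: [-180.0, 0.0, 96.9]
wrist_force: [-0.3, 0.5, 0.3]
width: 0.088
gripper_force: 0.0
```

Run:
```python
from go import *
from fit import *
go([.478,.286,.06],[180,0,96.6])
np.set_printoptions(suppress=True)
A=np.load("top.npz")["W"]; B=np.load("scene.npz")["W"]
im,W=grab("scene")
def chock(x,y):
    i=(abs(y)<.0225)&(abs(x)<.028)
    return np.where(i,.006+np.minimum(.032,.036-x),.006)
for n,V in(("top",A),("scene",B)):
    P=box(V,.40,.56,.26,.312); L=loc(P,[.478,.286,.1155]); P=P[(abs(L[:,1])<.022)&(abs(L[:,0])<.06)]
    f=lambda dx:np.minimum(abs(P[:,2]-chock(loc(P,[.478+dx,.286,.1155])[:,0],0)),.015).mean()
    xs=np.arange(-.012,.012,.001); print(n,[round(1000*f(x),1) for x in xs], xs[np.argmin([f(x) for x in xs])])
```

```text
t 3.1 tool [0.477  0.2862 0.2384] [-1.7995e+02  1.0000e-02  9.6880e+01] w 0.088 F [-0.3  0.5  0.3]
shift [-0.0003  0.0012  0.1784] | 0.178 rotvec [-0.05  0.01  0.28] 
top [np.float64(5.9), np.float64(5.5), np.float64(5.1), np.float64(4.9), np.float64(4.7), np.float64(4.2), np.float64(3.9), np.float64(3.7), np.float64(3.4), np.float64(3.1), np.float64(2.9), np.float64(2.8), np.float64(3.0), np.float64(3.1), np.float64(3.3), np.float64(3.6), np.float64(4.0), np.float64(4.2), np.float64(4.5), np.float64(4.9), np.float64(5.1), np.float64(5.4), np.float64(5.8), np.float64(6.0)] -0.0009999999999999905
scene [np.float64(9.8), np.float64(9.6), np.float64(9.4), np.float64(9.3), np.float64(9.1), np.float64(9.0), np.float64(8.9), np.float64(8.9), np.float64(8.8), np.float64(8.8), np.float64(8.7), np.float64(8.8), np.float64(8.8), np.float64(8.9), np.float64(8.8), np.float64(8.9), np.float64(9.0), np.float64(9.0), np.float64(9.1), np.float64(9.2), np.float64(9.3), np.float64(9.5), np.float64(9.6), np.float64(9.7)] -0.0019999999999999914
```

play_rows(linear=[[0,0,0.04],[0,0,0.04],[0,0,0.04],[0,0,0.04],[0,0,0.03],[0,0,0.01],[0,0,0]], angular=[[0,0,0.28],[0,0,0],[0,0,0],[0,0,0],[0,0,0],[0,0,0],[0,0,0]])

```text
time_s: 3.85
tool_pos: [0.4768, 0.2861, 0.038]
tcp_rot: [-179.9, 0.0, 96.2]
wrist_force: [0.9, 0.6, 1.1]
width: 0.0882
gripper_force: 0.0
```

Run:
```python
from go import *
go([.477,.286,.009],[180,0,96.6])
im,W=grab("scene"); b,W2=grab("top")
save("g1.png",np.hstack([cv2.resize(im[200:300,120:240],(480,400),interpolation=3),cv2.resize(b[190:260,140:210],(300,400),interpolation=3)]))
```

```text
t 3.85 tool [0.4768 0.2861 0.038 ] [-1.7987e+02  3.0000e-02  9.6220e+01] w 0.0882 F [0.9 0.6 1.1]
shift [-0.0001  0.0003  0.029 ] | 0.029 rotvec [-0.13  0.03 -0.38]
```

View pics/g1.png

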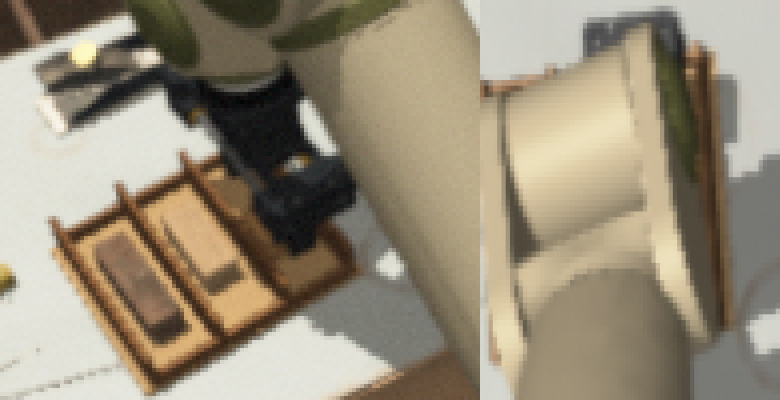

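The crop shows the gripper inside the right bay, which occupies about (200–350, 170–280), with the offcuts clear of it. I'll descend and grip.

play_rows(linear=[[0,0,0.012],[0,0,0.01],[0,0,0.007],[0,0,0]], angular=[[0,0,0],[0,0,0],[0,0,0],[0,0,0]])

```text
time_s: 4.35
tool_pos: [0.4766, 0.286, 0.0087]
tcp_rot: [-179.9, 0.0, 96.3]
wrist_force: [-0.2, -0.1, -0.4]
width: 0.0879
gripper_force: 0.0
```

play_rows(linear=[[0,0,0],[0,0,0],[0,0,0],[0,0,0],[0,0,0],[0,0,0],[0,0,0]], angular=[[0,0,0],[0,0,0],[0,0,0],[0,0,0],[0,0,0],[0,0,0],[0,0,0]], jaw=0.05, force=15)

```text
time_s: 5.05
tool_pos: [0.4772, 0.2863, 0.01]
tcp_rot: [180.0, -0.0, 96.3]
wrist_force: [-1.2, -0.6, 2.0]
width: 0.0556
gripper_force: 15.0
```

play_rows(linear=[[0,0,-0.01],[0,0,-0.02],[0,0,-0.03],[0,0,-0.03],[0,0,0],[0,0,0]], angular=[[0,0,0],[0,0,0],[0,0,0],[0,0,0],[0,0,0],[0,0,3.6]])

```text
time_s: 5.65
tool_pos: [0.477, 0.2863, 0.1003]
tcp_rot: [179.9, -0.0, 92.7]
wrist_force: [0.8, -0.1, -2.0]
width: 0.0561
gripper_force: 15.0
```

play_rows(linear=[[0,0,0],[0,0,0]], angular=[[0,0,3.6],[0,0,0]])

```text
time_s: 5.85
tool_pos: [0.4767, 0.2861, 0.0992]
tcp_rot: [-179.9, 0.0, 89.1]
wrist_force: [0.0, 0.7, -0.9]
width: 0.0555
gripper_force: 15.0
```

Run:
```python
from go import *
go([.45,.04,.1],[180,0,89.1])
```

```text
t 5.85 tool [0.4767 0.2861 0.0992] [-1.7993e+02  3.0000e-02  8.9070e+01] w 0.0555 F [ 0.   0.7 -0.9]
shift [-0.2465 -0.0227 -0.0007] | 0.248 rotvec [-0.07  0.03 -0.03]
```

play_rows(linear=[[-0.041,-0.0038,0],[-0.041,-0.0038,0],[-0.041,-0.0038,0],[-0.041,-0.0038,0],[-0.041,-0.0038,0],[-0.041,-0.0038,0],[0,0,0.03],[0,0,0.03],[0,0,0.02],[0,0,0]], angular=[[0,0,0],[0,0,0],[0,0,0],[0,0,0],[0,0,0],[0,0,0],[0,0,0],[0,0,0],[0,0,0],[0,0,0]])

```text
time_s: 6.85
tool_pos: [0.449, 0.0407, 0.0177]
tcp_rot: [-179.7, -0.0, 89.2]
wrist_force: [0.0, -0.2, -0.4]
width: 0.0558
gripper_force: 15.0
```

play_rows(linear=[[0,0,0.006],[0,0,0.005],[0,0,0.003],[0,0,0],[0,0,0]], angular=[[0,0,0],[0,0,0],[0,0,0],[0,0,0],[0,0,0]])

```text
time_s: 7.35
tool_pos: [0.4506, 0.0406, 0.0061]
tcp_rot: [180.0, 0.0, 89.1]
wrist_force: [0.5, 1.0, -1.0]
width: 0.0557
gripper_force: 15.0
```

play_rows(linear=[[0,0,0.001],[0,0,0.001],[0,0,0]], angular=[[0,0,0],[0,0,0],[0,0,0]])

```text
time_s: 7.65
tool_pos: [0.4505, 0.0406, 0.004]
tcp_rot: [180.0, 0.0, 89.1]
wrist_force: [-0.2, -0.7, 1.4]
width: 0.056
gripper_force: 15.0
```

play_rows(linear=[[0,0,0],[0,0,0],[0,0,0],[0,0,0],[0,0,-0.02],[0,0,-0.03],[0,0,-0.03],[0,0,0],[0,0,0],[0,0,0]], angular=[[0,0,0],[0,0,0],[0,0,0],[0,0,0],[0,0,0],[0,0,0],[0,0,0],[0,0,8.5],[0,0,8.5],[0,0,8.5]], jaw=0.085)

```text
time_s: 8.65
tool_pos: [0.4504, 0.0407, 0.084]
tcp_rot: [180.0, -0.0, 63.2]
wrist_force: [0.1, 0.8, 0.3]
width: 0.0847
gripper_force: 0.0
```

play_rows(linear=[[0,0,0],[0,0,0],[0,0,0],[0,0,0],[0,0,0],[0,0,0],[0,0,0],[0,0,0],[0,0,0]], angular=[[0,0,8.5],[0,0,8.5],[0,0,8.5],[0,0,8.5],[0,0,8.5],[0,0,8.5],[0,0,8.5],[0,0,5],[0,0,0]])

```text
time_s: 9.55
tool_pos: [0.4504, 0.0406, 0.0837]
tcp_rot: [-180.0, 0.0, -0.9]
wrist_force: [0.5, -0.5, -0.3]
width: 0.0847
gripper_force: 0.0
```

Run:
```python
from go import *
go([.4405,.0405,.006],[180,0,-.9])
b,W=grab("top");im,W2=grab("scene")
save("p1.png",np.hstack([cv2.resize(b[190:270,220:320],(400,320),interpolation=3),cv2.resize(im[190:270,200:300],(400,320),interpolation=3)]))
for V in(W,W2):
    P=V.reshape(-1,3); m=(abs(P[:,0]-.45)<.045)&(abs(P[:,1]-.04)<.035)&(P[:,2]<.045)&(P[:,2]>.026); Q=P[m]
    print(m.sum(), Q.mean(0) if m.any() else 0, np.percentile(Q,[3,97],axis=0) if m.any() else 0)
```

```text
t 9.55 tool [0.4504 0.0406 0.0837] [-1.8e+02  1.0e-02 -9.4e-01] w 0.0847 F [ 0.5 -0.5 -0.3]
shift [-0.0098  0.0003  0.0777] | 0.078 rotvec [-0.    0.01 -0.04] 
5 [0.42578704 0.03886862 0.03044639] [[0.42422162 0.02874529 0.02677382]
 [0.42779486 0.05091591 0.0333315 ]]
0 0 0
```

View pics/p1.png

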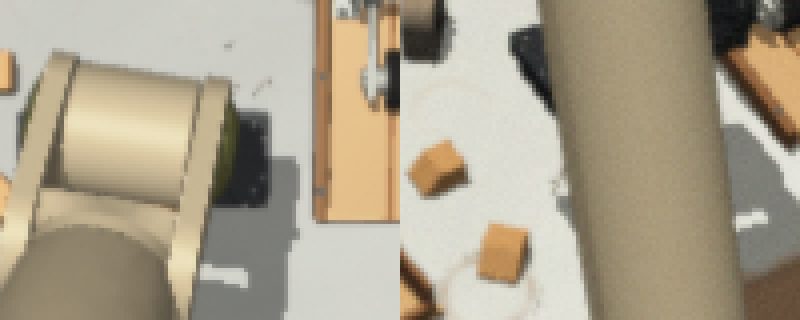

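The arm hides the chock at about (150,200) in the left crop. The heel points read x≈0.424, as expected. I'll grip the flanks now.

play_rows(linear=[[-0.01,0,0],[0,0,0.03],[0,0,0.025],[0,0,0.015],[0,0,0.007],[0,0,0]], angular=[[0,0,0],[0,0,0],[0,0,0],[0,0,0],[0,0,0],[0,0,0]])

```text
time_s: 10.25
tool_pos: [0.4398, 0.0408, 0.0064]
tcp_rot: [-180.0, 0.1, -0.9]
wrist_force: [-0.2, -0.4, 0.1]
width: 0.0852
gripper_force: 0.0
```

play_rows(linear=[[0,0,0],[0,0,0],[0,0,0],[0,0,0],[0,0,0],[0,0,0],[0,0,0],[0,0,0]], angular=[[0,0,0],[0,0,0],[0,0,0],[0,0,0],[0,0,0],[0,0,0],[0,0,0],[0,0,0]], jaw=0.038, force=15)

```text
time_s: 11.05
tool_pos: [0.4405, 0.0407, 0.0069]
tcp_rot: [180.0, -0.0, -0.9]
wrist_force: [-0.9, -0.5, 3.7]
width: 0.0455
gripper_force: 15.0
```

Run:
```python
from go import *
from fit import *
# refit board from first-like view: average both cameras' early fits
p=np.array([.5274,-.2215,-.0155]); a=.14
c,s=np.cos(p[2]),np.sin(p[2]); X=np.array([c,s,0]);Y=np.array([-s,c,0]);Z=np.array([0,0,1.])
S=X*np.cos(a)+Z*np.sin(a); N=-X*np.sin(a)+Z*np.cos(a); O=np.r_[p[:2],.032]
print("S",S,"N",N)
for st,h in((-.086,.05),(-.086,.008)):   # pad position along slope: toe at st+.038
    q=O+S*st+N*h; print("st",st,"h",h)
    R=Ro.from_matrix(np.c_[S,-Y,-N]); e=R.as_euler("xyz",degrees=True); print(q.round(4),e.round(2)); go(q,e)
```

```text
S [ 0.99009705 -0.01534773  0.13954311] N [-0.13952635  0.00216283  0.990216  ]
st -0.086 h 0.05
[ 0.4353 -0.2201  0.0695] [180.    -8.02  -0.89]
t 11.05 tool [0.4405 0.0407 0.0069] [ 1.7999e+02 -2.0000e-02 -9.0000e-01] w 0.0455 F [-0.9 -0.5  3.7]
shift [-0.0011  0.2609 -0.0626] | 0.268 rotvec [ 0.01  8.01 -0.01] 
st -0.086 h 0.008
[ 0.4411 -0.2202  0.0279] [180.    -8.02  -0.89]
t 11.05 tool [0.4405 0.0407 0.0069] [ 1.7999e+02 -2.0000e-02 -9.0000e-01] w 0.0455 F [-0.9 -0.5  3.7]
shift [ 0.0047  0.2609 -0.021 ] | 0.262 rotvec [ 0.01  8.01 -0.01]
```

play_rows(linear=[[0,0,-0.02],[0,0,-0.04],[0,0,-0.04],[0,0.044,0],[0,0.044,0],[0,0.044,0],[0,0.044,0],[0,0.044,0],[0,0.041,0],[0,0,0]], angular=[[0,0,0],[0,0,0],[0,0,0],[0,0,0],[0,0,0],[0,0,0],[0,0,0],[0,0,0],[0,4,0],[0,4.02,0]])

```text
time_s: 12.05
tool_pos: [0.4367, -0.2247, 0.1066]
tcp_rot: [179.9, -8.2, -1.1]
wrist_force: [0.4, 1.5, -0.9]
width: 0.0448
gripper_force: 15.0
```

Run:
```python
from go import *
from fit import *
go([.4353,-.2201,.0695],[180,-8.02,-.89])
b,W=grab("top");im,W2=grab("scene")
save("p2.png",np.hstack([cv2.resize(b[165:265,285:385],(400,400),interpolation=3),cv2.resize(im[150:250,260:360],(400,400),interpolation=3)]))
for V in(W,W2):
    P=box(V,.38,.7,-.4,-.03); p,e=fit(P[P[:,2]<.1],board,[.5274,-.2215,-.0155],exc=None); print(p.round(4),e)
```

```text
t 12.05 tool [ 0.4367 -0.2247  0.1066] [179.87  -8.23  -1.12] w 0.0448 F [ 0.4  1.5 -0.9]
shift [-0.0068 -0.0047  0.0365] | 0.037 rotvec [ 0.16 -0.21 -0.23] 
[ 0.5277 -0.2202 -0.0141] 0.0034610827641989796
[ 0.531  -0.22   -0.0028] 0.005780706976838761
```

View pics/p2.png

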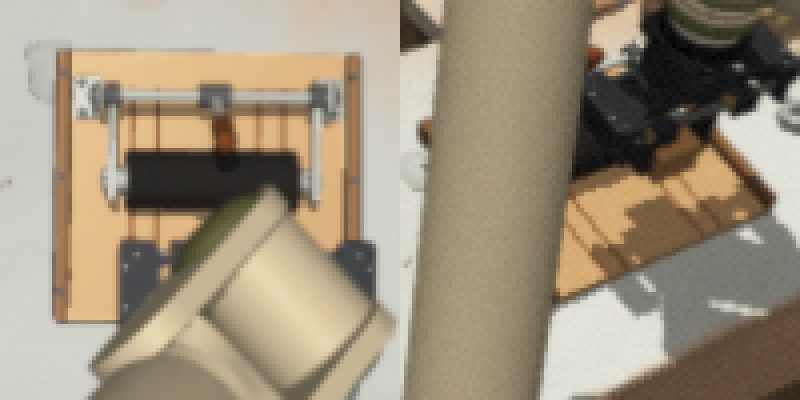

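The top crop shows the roller from (128,152) to (300,210), untouched, with the chock held downhill under the gripper. I'll compute the approach.

```bash
cat > bd.py <<'E'
from go import *
from fit import box,loc
p=np.array([.5275,-.221,-.0155]); a=.14
c,s=np.cos(p[2]),np.sin(p[2]); X=np.array([c,s,0]);Y=np.array([-s,c,0]);Z=np.array([0,0,1.])
S=X*np.cos(a)+Z*np.sin(a); N=-X*np.sin(a)+Z*np.cos(a); O=np.r_[p[:2],.032]
E9=[180,-8.02,-.89]
def tcp():
    t=readout.state()["tool_pos"]-O; return "s %.4f y %.4f h %.4f"%(t@S,t@Y,t@N)
def roller(n=4):
    """roller axis s (least squares circle fit) from the top camera"""
    from scipy.optimize import least_squares
    o=[]
    for _ in range(n):
        W=cloud(vision.camera("top")).reshape(-1,3)-O; q=np.c_[W@S,W@Y,W@N]
        m=(abs(q[:,0])<.021)&(q[:,1]>.005)&(q[:,1]<.062)&(q[:,2]>.03)&(q[:,2]<.06)
        q=q[m]; r=least_squares(lambda v:np.hypot(q[:,0]-v[0]-v[2]*(q[:,1]-.03),q[:,2]-v[1])-.025,[0,.025,0],loss="soft_l1",f_scale=.003); o.append(r.x[:2])
    o=np.array(o)*1000; return o.mean(0).round(2),o.std(0).round(2),m.sum()
E
python3 - <<'E'
from bd import *
print(tcp()); go(O+S*-.066+N*.014,E9); print(roller())
E
```

```text
s -0.0813 y -0.0010 h 0.0863
t 12.15 tool [ 0.4349 -0.2206  0.1062] [-179.91   -7.97   -1.09] w 0.0447 F [-0.8 -0.6 -1.3]
shift [ 0.0154 -0.001   0.0723] | 0.074 rotvec [-0.07  0.05 -0.19] 
(array([-0.62, 24.4 ]), array([0.06, 0.27]), np.int64(234))
```

play_rows(linear=[[0.0077,-0.001,0.02],[0.0077,0,0.02],[0,0,0.02],[0,0,0.012],[0,0,0.004],[0,0,0.002],[0,0,0]], angular=[[0,0,0],[0,0,0],[0,0,0],[0,0,0],[0,0,0],[0,0,0],[0,0,0]])

```text
time_s: 13.05
tool_pos: [0.4626, -0.2196, 0.0321]
tcp_rot: [180.0, -8.0, -0.9]
wrist_force: [0.2, 0.2, -1.2]
width: 0.0447
gripper_force: 15.0
```

Run:
```python
from bd import *
print(tcp()); go(O+S*-.061+N*.0065,E9); print(roller(2))
```

```text
s -0.0642 y 0.0004 h 0.0091
t 13.05 tool [ 0.4626 -0.2196  0.0321] [179.97  -8.04  -0.89] w 0.0447 F [ 0.2  0.2 -1.2]
shift [0.0032 0.0004 0.0026] | 0.004 rotvec [ 0.02 -0.02  0.  ] 
(array([-0.55, 24.37]), array([0.11, 0.09]), np.int64(197))
```

Now I'll lower it until it touches the board.

play_rows(linear=[[0,0,0.001],[0,0,0.001],[0,0,0]], angular=[[0,0,0],[0,0,0],[0,0,0]])

```text
time_s: 13.45
tool_pos: [0.4627, -0.2196, 0.0297]
tcp_rot: [180.0, -8.0, -0.9]
wrist_force: [-0.2, 0.0, 0.1]
width: 0.0448
gripper_force: 15.0
```

play_rows(linear=[[0,0,0.001],[0,0,0],[0,0,0]], angular=[[0,0,0],[0,0,0],[0,0,0]])

```text
time_s: 13.75
tool_pos: [0.4628, -0.2196, 0.0295]
tcp_rot: [180.0, -8.0, -0.9]
wrist_force: [-4.3, 1.5, 11.0]
width: 0.0446
gripper_force: 15.0
```

play_rows(linear=[[0,0,0.001],[0,0,0],[0,0,0]], angular=[[0,0,0],[0,0,0],[0,0,0]])

```text
time_s: 14.05
tool_pos: [0.4631, -0.2196, 0.0289]
tcp_rot: [180.0, -8.1, -0.9]
wrist_force: [-6.6, 1.7, 15.5]
width: 0.0448
gripper_force: 15.0
```

play_rows(linear=[[0,0,0],[0,0,0],[0,0,-0.001],[0,0,0]], angular=[[0,0,0],[0,0,0],[0,0,0],[0,0,0]], jaw=0.056)

```text
time_s: 14.45
tool_pos: [0.4629, -0.2196, 0.0287]
tcp_rot: [180.0, -8.0, -0.9]
wrist_force: [-0.6, -0.2, 0.1]
width: 0.0563
gripper_force: 0.0
```

play_rows(linear=[[0,0,0],[0,0,0],[0,0,0],[0,0,0]], angular=[[0,0,0],[0,0,0],[0,0,0],[0,0,0]], jaw=0.038, force=8)

```text
time_s: 14.85
tool_pos: [0.4629, -0.2196, 0.0286]
tcp_rot: [-180.0, -8.0, -0.9]
wrist_force: [0.5, 0.0, -0.5]
width: 0.045
gripper_force: 8.0
```

play_rows(linear=[[0.001,0,0],[0.001,0,0],[0.001,0,0],[0,0,0]], angular=[[0,0,0],[0,0,0],[0,0,0],[0,0,0]])

```text
time_s: 15.25
tool_pos: [0.466, -0.2196, 0.0291]
tcp_rot: [180.0, -8.0, -0.9]
wrist_force: [1.1, -0.0, -0.3]
width: 0.0451
gripper_force: 8.0
```

Run:
```python
from bd import *
print(tcp()); go(O+S*-.061+N*.0065,E9); print(roller(3))
```

```text
s -0.0613 y 0.0004 h 0.0057
t 15.25 tool [ 0.466  -0.2196  0.0291] [180.    -8.03  -0.89] w 0.0451 F [ 1.1 -0.  -0.3]
shift [ 0.0003  0.0004 -0.0008] | 0.001 rotvec [ 0.   -0.01 -0.  ] 
(array([-0.88, 24.41]), array([0.28, 0.24]), np.int64(185))
```

play_rows(linear=[[0.001,0,0],[0.001,0,0],[0.001,0,0],[0,0,0],[0,0,0]], angular=[[0,0,0],[0,0,0],[0,0,0],[0,0,0],[0,0,0]])

```text
time_s: 15.9
tool_pos: [0.4688, -0.2197, 0.0295]
tcp_rot: [-180.0, -8.0, -0.9]
wrist_force: [0.5, 0.4, -1.9]
width: 0.0448
gripper_force: 8.0
```

Run:
```python
from bd import *
print(tcp(),readout.state()["wrist_force"]); print(roller(4))
```

```text
s -0.0585 y 0.0004 h 0.0057 [ 0.46479204  0.35237918 -1.85829156]
(array([-0.8 , 24.47]), array([0.48, 0.4 ]), np.int64(173))
```

play_rows(linear=[[0.001,0,0],[0,0,0],[0,0,0]], angular=[[0,0,0],[0,0,0],[0,0,0]])

```text
time_s: 16.4
tool_pos: [0.4698, -0.2197, 0.0297]
tcp_rot: [-180.0, -8.0, -0.9]
wrist_force: [-0.1, -0.2, -1.1]
width: 0.0454
gripper_force: 8.0
```

Run:
```python
from bd import *
print(tcp(),readout.state()["wrist_force"]); print(roller(4))
```

```text
s -0.0574 y 0.0004 h 0.0057 [-0.12635295 -0.16987402 -1.09494157]
(array([-0.81, 24.34]), array([0.23, 0.3 ]), np.int64(170))
```

play_rows(linear=[[0.001,0,0],[0,0,0],[0,0,0]], angular=[[0,0,0],[0,0,0],[0,0,0]])

```text
time_s: 16.9
tool_pos: [0.4708, -0.2197, 0.0298]
tcp_rot: [-180.0, -8.0, -0.9]
wrist_force: [-0.6, -0.2, -1.2]
width: 0.0451
gripper_force: 8.0
```

Run:
```python
from bd import *
print(tcp(),readout.state()["wrist_force"]); print(roller(4))
```

```text
s -0.0565 y 0.0004 h 0.0057 [-0.64770305 -0.24709021 -1.16347229]
(array([-0.91, 24.59]), array([0.15, 0.3 ]), np.int64(169))
```

play_rows(linear=[[0.001,0,0],[0,0,0],[0,0,0]], angular=[[0,0,0],[0,0,0],[0,0,0]])

```text
time_s: 17.4
tool_pos: [0.4718, -0.2197, 0.0299]
tcp_rot: [-180.0, -8.0, -0.9]
wrist_force: [0.1, -0.1, -1.4]
width: 0.0451
gripper_force: 8.0
```

Run:
```python
from bd import *
print(tcp(),readout.state()["wrist_force"]); print(roller(6))
```

```text
s -0.0555 y 0.0004 h 0.0057 [ 0.10228106 -0.13697985 -1.40426854]
(array([-1.000e-02,  2.454e+01]), array([0.67, 0.19]), np.int64(161))
```

play_rows(linear=[[0.001,0,0],[0,0,0],[0,0,0]], angular=[[0,0,0],[0,0,0],[0,0,0]])

```text
time_s: 18.0
tool_pos: [0.4729, -0.2198, 0.0301]
tcp_rot: [180.0, -8.0, -0.9]
wrist_force: [-0.7, 0.3, -1.6]
width: 0.0451
gripper_force: 8.0
```

Run:
```python
from bd import *
print(tcp(),readout.state()["wrist_force"]); print(roller(6))
```

```text
s -0.0544 y 0.0004 h 0.0057 [-0.70158217  0.25461397 -1.61174286]
(array([ 1.43, 24.57]), array([0.57, 0.3 ]), np.int64(158))
```

The roller began to move uphill at about s = −0.056, so contact is found. I'll back off about 1.4 mm, release and retreat.

play_rows(linear=[[-0.0007,0,0],[-0.0007,0,0],[0,0,0],[0,0,0]], angular=[[0,0,0],[0,0,0],[0,0,0],[0,0,0]])

```text
time_s: 18.7
tool_pos: [0.4713, -0.2197, 0.0299]
tcp_rot: [-180.0, -8.0, -0.9]
wrist_force: [-0.8, 0.3, -1.7]
width: 0.0457
gripper_force: 8.0
```

Run:
```python
from bd import *
print(tcp(),readout.state()["wrist_force"]); print(roller(6))
```

```text
s -0.0560 y 0.0004 h 0.0057 [-0.8366089   0.25868045 -1.72682478]
(array([-0.1 , 24.65]), array([0.26, 0.21]), np.int64(165))
```

play_rows(linear=[[0,0,0],[0,0,0],[0,0,0],[-0.01,0,-0.01],[-0.01,0,-0.03],[-0.01,0,-0.04],[-0.01,0,-0.04],[-0.01,0,-0.04],[0,0,0]], angular=[[0,0,0],[0,0,0],[0,0,0],[0,0,0],[0,0,0],[0,0,0],[0,0,0],[0,0,0],[0,0,0]], jaw=0.062)

```text
time_s: 19.9
tool_pos: [0.3991, -0.2195, 0.1859]
tcp_rot: [179.6, -8.4, -0.9]
wrist_force: [0.5, 0.1, -0.4]
width: 0.0621
gripper_force: 0.0
```

play_rows(linear=[[0,0.04,-0.02],[0,0.04,-0.02],[0,0.04,0],[0,0.04,0],[0,0.04,0],[0,0.04,0],[0,0,0]], angular=[[0,0,0],[0,0,0],[0,0,0],[0,0,0],[0,0,0],[0,0,0],[0,0,0]])

```text
time_s: 20.6
tool_pos: [0.389, -0.4621, 0.2192]
tcp_rot: [-180.0, -8.0, -1.1]
wrist_force: [0.5, 0.5, -0.4]
width: 0.0619
gripper_force: 0.0
```

Run:
```python
from bd import *
print(tcp()); print(roller(4))
b,W=grab("top");im,W2=grab("scene")
save("p3.png",np.hstack([cv2.resize(b[170:250,297:377],(400,400),interpolation=3),cv2.resize(im[150:230,260:360],(400,320),interpolation=3).copy() if 0 else cv2.resize(im[150:230,265:345],(400,400),interpolation=3)]))
for n,V in(("top",W),("scene",W2)):
    q=V.reshape(-1,3)-O; q=np.c_[q@S,q@Y,q@N]
    m=(abs(q[:,1])<.015)&(q[:,0]<-.02)&(q[:,0]>-.11)&(q[:,2]<.06)&(q[:,2]>-.02); k=q[m]; print(n,m.sum(),end=" ")
    for a in np.arange(-.1,-.02,.004):
        r=abs(k[:,0]-a)<.002; print("%.0f:%.0f"%(a*1000,1000*np.median(k[r,2])) if r.any() else "",end=" ")
    print()
```

```text
s -0.1073 y -0.2432 h 0.2041
(array([-0.3 , 24.34]), array([0.27, 0.19]), np.int64(229))
top 242 -100:-1 -96:-2 -92:-1 -88:-3 -84:1 -80:-4 -76:29 -72:32 -68:32 -64:32 -60:31 -56:34 -52:31 -48:33 -44:30 -40:29 -36:25 -32:20 -28:18 -24:24 
scene 52 -100:0 -96:-2 -92:-2 -88:-4 -84:-2 -80:1 -76:-1 -72:27
```

View pics/p3.png

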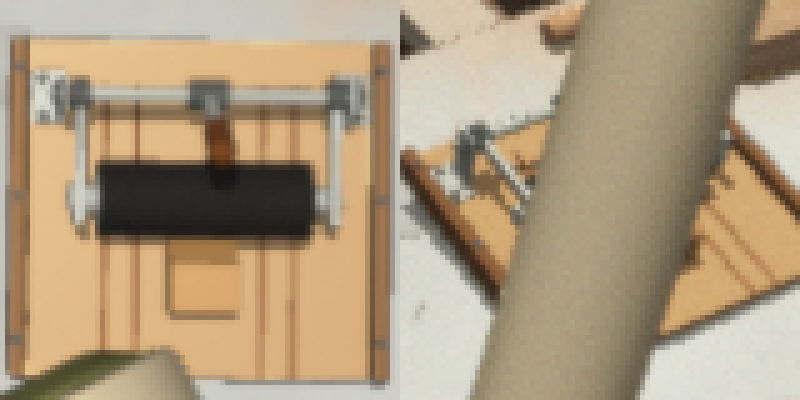

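The top crop shows the chock square under the roller's middle, at (203,278), toe in contact. Its fitted toe is at s ≈ −19 mm, and the roller has moved less than 1 mm. Next is the keeper lever at (218,140).

Run:
```python
from bd import *
q=np.load("top.npz")["W"].reshape(-1,3)-O; q=np.c_[q@S,q@Y,q@N]
m=(abs(abs(q[:,1])-.045)<.025)&(q[:,0]>.04)&(q[:,0]<.09)&(q[:,2]>.035)&(q[:,2]<.09); k=q[m]; print("tube",m.sum(),np.median(k,0).round(4),np.percentile(k,[10,90],axis=0).round(4))
m=(abs(q[:,1])<.025)&(q[:,0]>-.02)&(q[:,0]<.06)&(q[:,2]>.065); k=q[m]; print("lever",m.sum()); print((k[np.argsort(k[:,0])]*1000).round().astype(int).tolist())
go(O+S*-.02+N*.2,E9)
```

```text
tube 96 [ 0.0676 -0.0232  0.0443] [[ 0.062  -0.0591  0.0408]
 [ 0.0712  0.0574  0.049 ]]
lever 58
[[21, -1, 117], [21, -4, 118], [21, 2, 116], [21, 5, 113], [24, 9, 123], [24, 3, 120], [24, 0, 120], [24, 6, 118], [24, -3, 119], [27, 6, 122], [27, 0, 123], [28, -6, 119], [28, 2, 116], [28, 8, 114], [28, -4, 116], [31, 9, 119], [31, 0, 120], [31, 3, 119], [31, 5, 116], [31, -7, 113], [31, -4, 113], [34, 3, 118], [34, 0, 118], [34, -4, 116], [34, 5, 114], [34, 8, 112], [34, 10, 107], [37, 3, 119], [37, -1, 115], [37, 8, 112], [37, 4, 109], [37, -5, 109], [37, 10, 104], [40, -1, 115], [40, 5, 113], [40, 1, 107], [40, 6, 100], [40, -6, 100], [40, 9, 97], [43, 1, 109], [43, 4, 103], [43, 7, 102], [44, -3, 99], [44, 9, 95], [44, -7, 95], [47, 3, 96], [47, -1, 94], [47, -4, 93], [47, 5, 91], [47, 8, 85], [50, 2, 93], [50, -1, 89], [51, 3, 77], [51, 6, 74], [54, 3, 72], [54, -1, 71], [57, 3, 71], [57, -1, 70]]
t 20.9 tool [ 0.3904 -0.4573  0.2212] [-179.99   -8.02   -0.85] w 0.0622 F [ 0.4  0.5 -0.2]
shift [ 0.0859 -0.2384  0.006 ] | 0.253 rotvec [-0.01 -0.    0.04]
```

play_rows(linear=[[0.0145,-0.04,0],[0.0145,-0.04,0],[0.0145,-0.04,0],[0.0145,-0.04,0],[0.0145,-0.04,0],[0.0145,-0.04,0],[0,0,0.04],[0,0,0.04],[0,0,0.04],[0,0,0]], angular=[[0,0,0],[0,0,0],[0,0,0],[0,0,0],[0,0,0],[0,0,0],[0,0,0],[0,0,0],[0,0,0],[0,0,0]], jaw=0.0)

```text
time_s: 21.9
tool_pos: [0.4953, -0.2179, 0.1106]
tcp_rot: [-179.7, -7.6, -0.9]
wrist_force: [-0.1, -0.6, 1.3]
width: 0.0006
gripper_force: 0.0
```

Run:
```python
from bd import *
print(tcp()); go(O+S*.005+N*.082,E9)
```

```text
s -0.0210 y 0.0026 h 0.0824
t 21.9 tool [ 0.4953 -0.2179  0.1106] [-179.7    -7.64   -0.87] w 0.0006 F [-0.1 -0.6  1.3]
shift [0.026  0.0026 0.0002] | 0.026 rotvec [-0.3   0.38  0.02]
```

play_rows(linear=[[0.006,0.001,0],[0.006,0,0],[0.006,0,0],[0.005,0,0],[0.005,0,0],[0.005,0,0],[0.005,0,0],[0.005,0,0],[0.005,0,0],[0,0,0]], angular=[[0,0,0],[0,0,0],[0,0,0],[0,0,0],[0,0,0],[0,0,0],[0,0,0],[0,0,0],[0,0,0],[0,0,0]])

```text
time_s: 22.9
tool_pos: [0.5451, -0.2219, 0.121]
tcp_rot: [180.0, -8.1, -0.9]
wrist_force: [-0.0, -0.8, 0.3]
width: 0.0001
gripper_force: 0.1
```

Run:
```python
from bd import *
print(tcp(),readout.state()["wrist_force"]); print(roller(2))
b,W=grab("top")
q=W.reshape(-1,3)-O; q=np.c_[q@S,q@Y,q@N]
m=(abs(abs(q[:,1])-.08)<.018)&(q[:,0]>-.03)&(q[:,0]<.03)&(q[:,2]>.02)&(q[:,2]<.12); print("arms h",m.sum(),np.percentile(q[m,2],[10,50,90]))
save("k1.png",cv2.resize(b[165:255,292:382],(540,540),interpolation=3))
```

```text
s 0.0298 y -0.0006 h 0.0856 [-0.01249868 -0.76108042  0.29344583]
(array([ 0., 25.]), array([0., 0.]), np.int64(0))
arms h 27 [0.02868512 0.05753955 0.06736306]
```

View pics/k1.png

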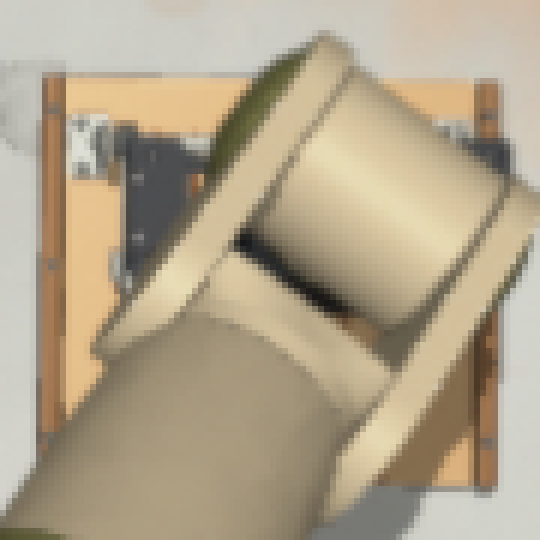

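The wrist hides the keeper and roller in this crop, around (320,200). I'll keep pushing while watching the force.

play_rows(linear=[[0.006,0,0],[0.006,0,0],[0.006,0,0],[0.006,0,0],[0.006,0,0]], angular=[[0,0,0],[0,0,0],[0,0,0],[0,0,0],[0,0,0]])

```text
time_s: 23.55
tool_pos: [0.5745, -0.2224, 0.1252]
tcp_rot: [180.0, -8.0, -0.9]
wrist_force: [-4.1, -1.6, 1.4]
width: 0.0006
gripper_force: 1.7
```

play_rows(linear=[[0.003,0,0],[0.003,0,0],[0.003,0,0]], angular=[[0,0,0],[0,0,0],[0,0,0]])

```text
time_s: 23.85
tool_pos: [0.5828, -0.2225, 0.1259]
tcp_rot: [-180.0, -7.9, -0.9]
wrist_force: [-2.7, -1.2, -2.9]
width: 0.0003
gripper_force: 1.9
```

play_rows(linear=[[0.002,0,0],[0.002,0,0],[0,0,0]], angular=[[0,0,0],[0,0,0],[0,0,0]])

```text
time_s: 24.15
tool_pos: [0.5869, -0.2223, 0.1266]
tcp_rot: [-180.0, -8.0, -0.9]
wrist_force: [-3.4, 0.7, -2.1]
width: 0.0006
gripper_force: 1.6
```

play_rows(linear=[[0.002,0,0],[0.002,0,0],[0,0,0]], angular=[[0,0,0],[0,0,0],[0,0,0]])

```text
time_s: 24.45
tool_pos: [0.5911, -0.2225, 0.1276]
tcp_rot: [-180.0, -8.0, -0.9]
wrist_force: [-2.9, 0.6, -2.1]
width: 0.0004
gripper_force: 1.8
```

play_rows(linear=[[0.002,0,0],[0.001,0,0],[0,0,0]], angular=[[0,0,0],[0,0,0],[0,0,0]])

```text
time_s: 24.75
tool_pos: [0.594, -0.2226, 0.1279]
tcp_rot: [-180.0, -8.0, -0.9]
wrist_force: [-4.2, 0.8, -3.6]
width: 0.0003
gripper_force: 1.9
```

play_rows(linear=[[0.002,0,0],[0.001,0,0],[0,0,0]], angular=[[0,0,0],[0,0,0],[0,0,0]])

```text
time_s: 25.05
tool_pos: [0.5969, -0.2228, 0.1286]
tcp_rot: [180.0, -8.0, -0.9]
wrist_force: [-4.2, -0.7, -1.3]
width: 0.0008
gripper_force: 2.3
```

play_rows(linear=[[0.002,0,0],[0.001,0,0],[0,0,0]], angular=[[0,0,0],[0,0,0],[0,0,0]])

```text
time_s: 25.35
tool_pos: [0.5976, -0.2227, 0.1283]
tcp_rot: [-180.0, -7.7, -0.9]
wrist_force: [-16.6, 0.1, 0.0]
width: 0.0002
gripper_force: 8.4
```

play_rows(linear=[[0.002,0,0],[0.001,0,0],[0,0,0]], angular=[[0,0,0],[0,0,0],[0,0,0]])

```text
time_s: 25.65
tool_pos: [0.5981, -0.2227, 0.1282]
tcp_rot: [-179.9, -7.3, -0.9]
wrist_force: [-29.4, -1.4, 4.9]
width: 0.0004
gripper_force: 15.1
```

play_rows(linear=[[0.001,0,0],[0.001,0,0],[0,0,0]], angular=[[0,0,0],[0,0,0],[0,0,0]])

```text
time_s: 25.95
tool_pos: [0.5984, -0.2227, 0.1282]
tcp_rot: [-179.9, -7.1, -0.9]
wrist_force: [-37.5, -0.5, 8.7]
width: 0.0003
gripper_force: 19.7
```

The lever is against its stop. I'll back off, lift clear and look.

play_rows(linear=[[-0.008,0,0],[-0.01,0,0],[-0.01,0,-0.01],[-0.01,0,-0.03],[-0.01,0,-0.04],[-0.02,0,-0.04],[-0.03,0.02,0],[-0.03,0.04,0],[0,0.04,0],[0,0.04,0]], angular=[[0,0,0],[0,0,0],[0,0,0],[0,0,0],[0,0,0],[0,0,0],[0,0,0],[0,0,0],[0,0,0],[0,0,0]])

```text
time_s: 26.95
tool_pos: [0.4587, -0.3624, 0.2326]
tcp_rot: [179.8, -8.2, -0.9]
wrist_force: [0.7, 0.4, 0.4]
width: 0.0005
gripper_force: 0.0
```

play_rows(linear=[[-0.02,0.04,0],[-0.02,0.04,0],[-0.02,0.04,0],[-0.02,0.03,0],[0,0,0]], angular=[[0,0,0],[0,0,0],[0,0,0],[0,0,0],[0,0,0]])

```text
time_s: 27.45
tool_pos: [0.3751, -0.513, 0.2197]
tcp_rot: [179.9, -8.1, -1.1]
wrist_force: [0.3, 0.7, -0.2]
width: 0.0004
gripper_force: 0.0
```

Run:
```python
from bd import *
print(tcp(),readout.state()["time_s"]); print(roller(4))
b,W=grab("top")
save("k2.png",cv2.resize(b[165:255,292:382],(540,540),interpolation=3))
q=W.reshape(-1,3)-O; q=np.c_[q@S,q@Y,q@N]
m=(abs(q[:,1])<.02)&(q[:,0]>.05)&(q[:,0]<.15)&(q[:,2]>.055)&(q[:,2]<.14); k=q[m]; d=np.median(np.arctan2(k[:,0]-.0665,k[:,2]-.04)); print("lever lean from normal",d,"from upright",d-.14, k.max(0))
m=(abs(q[:,1])<.015)&(q[:,0]<-.02)&(q[:,0]>-.11)&(q[:,2]<.06); k=q[m]
for a in np.arange(-.1,-.02,.004):
    r=abs(k[:,0]-a)<.002; print("%.0f:%.0f"%(a*1000,1000*np.median(k[r,2])) if r.any() else "",end=" ")
```

```text
s -0.1202 y -0.2943 h 0.2065 27.45
(array([ 0.09, 24.39]), array([0.15, 0.2 ]), np.int64(229))
lever lean from normal 0.5535020904648925 from upright 0.4135020904648925 [0.12380871 0.01362266 0.11687298]
-100:-2 -96:-1 -92:1 -88:-2 -84:1 -80:-2 -76:32 -72:31 -68:30 -64:33 -60:31 -56:33 -52:30 -48:32 -44:32 -40:28 -36:25 -32:22 -28:18 -24:28
```

View pics/k2.png

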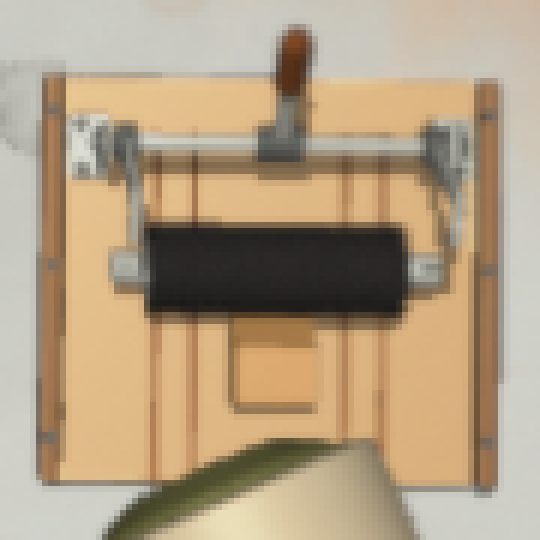

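The final crop shows the lever swung fully back at (293,60) and the hooks raised clear of both journals. The roller has moved less than 1 mm, and the chock at (275,362) is holding it. I'll hand it in.

```bash
python3 -c "
from bench import workorder; print(workorder.close_job())"
```

```text
the job is handed in; nothing more can be done
None
```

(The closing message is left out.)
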